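# Set the spatter screen upright and present a lure for spraying

## Task

First fold the spray station's hinged paper-covered screen up until it stands upright, and let go of it. Then take the holder with the short, deep-bellied lure out of the rack, keeping it level, and hold it still in the air in front of the screen: lengthways along the screen, the lure facing the screen's middle about a hand's breadth in front of it and about halfway up, touching nothing but the gripper. Finish while still holding it there, and leave the other two lures, the bottles, the jar and the cup where they are.

Things in the scene. Friction and masses are not known exactly. Their poses are not given: they have to be found in the camera images.
- station: Spray station, fixed: a plywood base board 240 (x) x 320 (y) x 12 mm, with the hinged screen at its far edge. Origin: centre of the board's underside, on the table. Its x points from the robot's side towards the hinge, y along the hinge, z up. The front of the screen is its -x side.
- hinge (a point): Middle of the screen's hinge line, fixed on the station 100 mm towards +x of the station's origin and 30 mm above the table. The hinge line runs along the station's y.
- screen (a joint): Angle (rad) of the screen about its hinge: 0 lying flat over the board with its free edge towards the robot, 1.571 upright, up to 2.6 folded away backwards. Starts leaning over the board, between 0.95 and 1.25. A stiff friction hinge (about 0.7 N m, some 3 to 5 N at the free edge): it stays where it is left, with no stop at upright.
- screen_edge (a point): Middle of the screen's free edge, 230 mm from the hinge line. The screen is 6 mm plywood, 270 mm wide, faced with newsprint; along its free edge runs a wooden batten 14 mm thick and 14 mm deep, which can be pinched across its thickness or pushed.
- rack: Fixed wooden rack, origin on the table. Two rails along its x, 12 mm thick, at y -73 and +13 mm (74 mm free between). Each has 3 notches 26 mm wide at x -85, 0, +85 mm, floor 70, cheeks 82 mm above the table. In each pair lies a holder along the rack's y, lure at the +y end; which holder is where varies. Base 290 x 130 x 12 mm.
- crank: Holder to take, about 110 g: wooden handle, x -95 to +55, 20 wide (y), z 0 to 26 mm; brass rear cap; front clip with a silver lure, short and deep-bellied: 70 mm long (x 84 to 153), 46 deep, 20 thick, clear bill. Origin: handle's underside at its balance point, midway between the rails. x along the handle to the lure, z up. Grip there across the 20 mm width.
- crank_lure (a point): Centre of the deep-bellied lure: 115 mm from its holder's origin along x and 13 mm above the handle's underside.
- minnow_a: Another holder with the same handle, but with a long slender lure, 95 mm long and 16 mm thick, without a bill. Same frame. To be left alone.
- minnow_b: The other holder with a long slender lure, like minnow_a. To be left alone.
- bottle_small: Small glass paint bottle, 28 mm across, 55 mm high, standing at the near left corner of the station's board. Origin: centre of its underside. To be left alone.
- bottle_a: Green glass paint bottle, 44 mm across, 100 mm high, on the table beyond the station and rack. Origin: centre of its underside. To be left alone.
- bottle_b: White bottle, 44 mm across, 100 mm high, on the table beyond the station and rack. Origin: centre of its underside. To be left alone.
- jar: Glass jar, 56 mm across, 50 mm high, on the table nearest the robot. Origin: centre of its underside. To be left alone.
- cup: White mixing cup, 60 mm across, 50 mm high, on the table beyond the station and rack. Origin: centre of its underside. To be left alone.

How it is judged:
By the outcome, as a careful person would: the job done as asked, in the order asked, and still so for the second after the job is handed in, while the arm keeps its last pose, push and grip.
It also fails if it takes over 61 s, if anything falls off the work surface, if the arm or the gripper's body presses on something with over 40 N, if the wrist force passes 120 N, or if a joint passes its speed limit or range.

## Robot

A 7-joint arm with a two-finger parallel gripper is mounted at the origin on the work surface. World frame = base frame: x ahead of the robot, y to its left, z up, the work surface at z = 0. Lengths are in m, angles in rad, forces in N, time in s.
With the tool pointing down it reaches from about 0.425 to 0.825 m from the base axis. Payload 3.6 kg.
Tool frame: the origin (TCP) lies at the very end of the fingers, on their centre line; the grasp point (between the pads) lies hold_point_z behind it (hold_point_z is the distance from the TCP to the grasp point, in m); z points along the fingers, y is the direction in which the jaws open and shut (so a half turn about z gives the same grasp; the last joint's range is limited). The gripper opens to 93 mm and grips with 3 to 60 N. Pads are 15 mm wide; open, the fingers measure 128 mm over their backs; the gripper's body (75 mm by 188 mm) begins 65 mm behind the grasp point.
Start: joints at [1.185, 0.615, -0.013, 1.423, 0.008, 1.103, -0.04], TCP at [0.228, -0.609, 0.219] pointing down, gripper open.
Joint ranges: [-3.12, 3.12], [-0.3, 2.06], [-1.34, 1.32], [0.26, 2.42], [-1.36, 4.5], [0.01, 1.98], [-2.84, 2.84]. Speed limits (rad/s): [2.79, 2.79, 3.14, 3.14, 3.14, 3.14, 3.14].

## Interface

Orientations are given as a unit quaternion [w, x, y, z].
In Python, from workcell import move_pose, line_to, goto_joints, gripper_to, dwell, ik, sense, snapshot, Unreachable, hand_in, hold_point_z gives the robot as it stands. Calls block until the motion is done:
- move_pose(position, orientation): joint-space move of the TCP to a pose.
- line_to(position, ori=None, max_speed=0.15, max_force=None): straight line of the TCP; ori=None keeps the orientation; max_speed is the mean speed in m/s. With max_force (N) it stops when the force on the tool has changed by that much, and returns True; else False.
- goto_joints(angles): joint-space move.
- gripper_to(opening, f_grip=None): finger opening in m; f_grip is the grip in N (None keeps the last); returns when the fingers have stopped.
- dwell(seconds).
- ik(position, orientation): joint angles nearest the present ones, or None.
- sense(): the state.
- snapshot(name): name is "side" or "top"; returns a dict with "img" (480x640x3 uint8, red, green, blue), "K" (3x3 intrinsics, pixels), "dist_coeffs" ([k1, k2, p1, p2, k3] as OpenCV has them; the pictures are not rectified), "camera_from_world" (4x4, takes a point from world to camera coordinates). Camera axes: x right, y down, z forward; pixel columns grow to the right and rows downward; lengths in m; the calibration is good to about 2 mm. A picture is of the moment at which its call begins. There is no depth.
A pose or a line that the arm cannot do raises Unreachable and nothing moves.
- hand_in(): hands the job in, once; it reports no verdict.
The state is a dict: "clock": time; "qpos": joint angles; "qd": joint speeds; "joint_efforts": joint torques, N m; "ee_pos": TCP position; "eef_rot": TCP orientation; "ft_force": force on the tool from outside, world axes, zero at the start; "ft_torque": the same for the moment, N m; "finger_gap": finger opening in m.
Only numpy, scipy, OpenCV 4.12 (cv2) and the standard library are available. Lean on these libraries where they do the work, as an engineer would, in place of code of your own. Each camera call takes 0.05 s, during which the arm holds its last target. There are 200 camera calls.

## Working session

There is one attempt and no reset: what is moved stays moved. The work goes in short steps, each a Python script; the robot and the scene stay as the last script left them, time stands still between calls to the robot, and variables do not carry over. Pictures are saved under pics/ and viewed, about 8 in all and at most 12, crops included, and the job is handed in when it is done.

```bash
mkdir -p pics; ls; python3 - <<'E'
from workcell import *
import cv2,numpy as np
for n in("side","top"):
    s=snapshot(n); cv2.imwrite(f"pics/{n}0.png",s["img"][:,:,::-1]); print(n,s["K"],s["dist_coeffs"],np.round(s["camera_from_world"],3))
print(sense(),hold_point_z)
E
```

```text
pics
side [[606.06415414   0.         317.36688444]
 [  0.         606.06415414 240.65048352]
 [  0.           0.           1.        ]] [-0.06574714  0.          0.          0.          0.        ] [[-0.867 -0.499 -0.013  0.527]
 [-0.358  0.64  -0.68   0.253]
 [ 0.348 -0.584 -0.734  0.891]
 [ 0.     0.     0.     1.   ]]
top [[540.07488672   0.         319.18521206]
 [  0.         540.07488672 237.89421345]
 [  0.           0.           1.        ]] [-0.07404623  0.          0.          0.          0.        ] [[-0.008 -1.    -0.011  0.056]
 [-0.999  0.008 -0.049  0.565]
 [ 0.049  0.011 -0.999  1.078]
 [ 0.     0.     0.     1.   ]]
{'clock': 0.1, 'qpos': array([ 1.18549568,  0.61577824, -0.01266245,  1.42470795,  0.00809622,
        1.10339549, -0.04039506]), 'qd': array([-4.23584425e-04, -1.71040731e-03, -2.27973305e-03, -4.62550006e-03,
       -1.22510678e-03, -6.47227275e-04, -1.00954553e-05]), 'joint_efforts': array([ 1.43458379e-03, -4.60043621e+01,  2.09819935e-01, -1.66245961e+01,
       -6.12719916e-02,  1.69960619e-02,  1.29211130e-04]), 'ee_pos': array([ 0.2280394 , -0.60794033,  0.21763578]), 'eef_rot': array([-1.10214287e-03,  9.83940799e-01,  1.78491595e-01, -1.98136974e-04]), 'ft_force': array([-0.17140962, -0.4181458 , -0.39041553]), 'ft_torque': array([-0.04752794,  0.0062995 , -0.01011967]), 'finger_gap': 0.09300694277596018} 0.0188
```

View pics/side0.png

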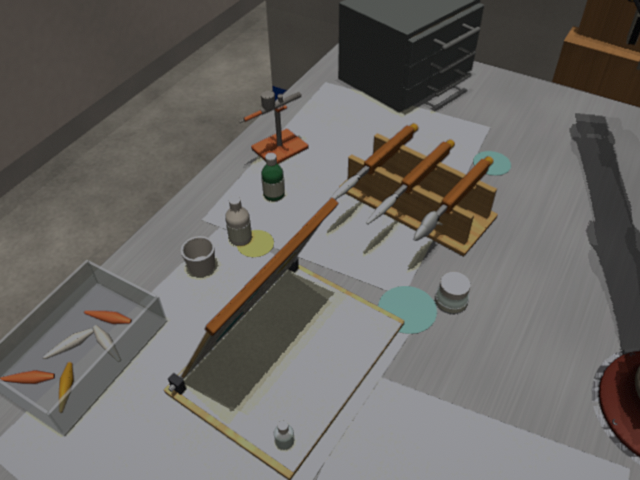

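View pics/top0.png

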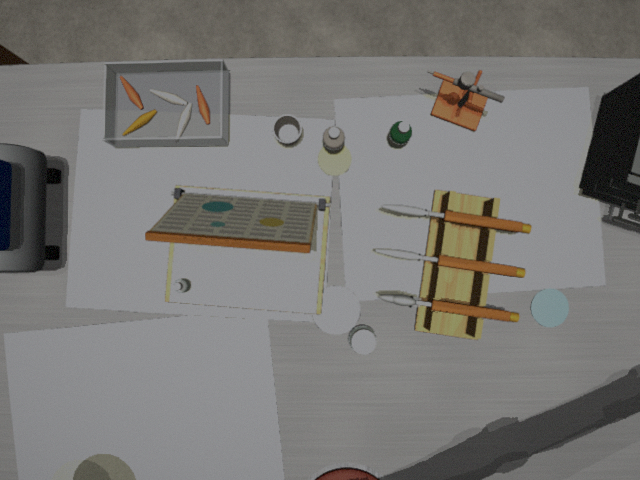

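The side view shows the screen leaning with its orange batten from (211,325) to (336,204). The top view shows the batten from (150,237) to (313,247). The short, deep lure is in the nearest holder: top (395,300), side (430,222), with its cap at side (488,160) and top (516,316). Next I measure these from both views.

```bash
cat > h.py <<'E'
from workcell import *
import cv2,numpy as np
def ray(s,uv):
    uv=np.asarray(uv,float).reshape(-1,1,2)
    n=cv2.undistortPoints(uv,s["K"],np.array(s["dist_coeffs"])).reshape(-1,2)
    T=np.array(s["camera_from_world"]);R=T[:3,:3]
    return -R.T@T[:3,3],np.c_[n,np.ones(len(n))]@R
def onz(s,uv,z):
    c,d=ray(s,uv);return c+d*((z-c[2])/d[:,2])[:,None]
def tri(a,ua,b,ub):
    ca,da=ray(a,ua);cb,db=ray(b,ub);out=[]
    for p,q in zip(da,db):
        t=np.linalg.lstsq(np.c_[p,-q],cb-ca,rcond=None)[0]
        P,Q=ca+t[0]*p,cb+t[1]*q; out.append([*(P+Q)/2,np.linalg.norm(P-Q)])
    return np.array(out)
def proj(s,P):
    T=np.array(s["camera_from_world"])
    return cv2.projectPoints(np.asarray(P,float).reshape(-1,3),cv2.Rodrigues(T[:3,:3])[0],T[:3,3],s["K"],np.array(s["dist_coeffs"]))[0].reshape(-1,2)
def comps(s,lo,hi,amin=30):
    m=cv2.inRange(cv2.cvtColor(s["img"],cv2.COLOR_RGB2HSV),lo,hi)
    cs=[c for c in cv2.findContours(m,cv2.RETR_EXTERNAL,cv2.CHAIN_APPROX_NONE)[0] if cv2.contourArea(c)>amin]
    out=[]
    for c in cs:
        (x,y),_,_=cv2.minAreaRect(c);b=cv2.boxPoints(cv2.minAreaRect(c))
        l=[np.linalg.norm(b[0]-b[1]),np.linalg.norm(b[1]-b[2])]
        e=((b[0]+b[3])/2,(b[1]+b[2])/2) if l[0]>l[1] else ((b[0]+b[1])/2,(b[2]+b[3])/2)
        e=sorted(e,key=lambda p:p[0]); out.append((np.r_[x,y],e[0],e[1],min(l),cv2.contourArea(c),c))
    return out
E
python3 - <<'E'
from h import *
for n in("side","top"):
    s=snapshot(n)
    for nm,lo,hi,a in(("orange",(3,130,60),(16,255,255),80),("yellow",(17,100,100),(32,255,255),12)):
        print(n,nm)
        for c in comps(s,lo,hi,a): print(*[np.round(v,1) for v in c[:5]])
s=snapshot("side");t=snapshot("top")
print("board top corners@.012\n",onz(t,[(168,303),(322,313),(330,195),(175,187)],.012),"\n",onz(s,[(167,390),(293,474),(405,321),(300,262)],.012))
print("hinge brackets",tri(s,[(177,383),(293,265)],t,[(178,193),(322,204)]))
# magnified crops
a=cv2.resize(s["img"][120:260,330:510],None,fx=3.2,fy=3.2,interpolation=cv2.INTER_CUBIC)
b=cv2.resize(t["img"][180:330,140:340],None,fx=3,fy=3,interpolation=cv2.INTER_CUBIC)
cv2.imwrite("pics/c1.png",b[:,:,::-1]);cv2.imwrite("pics/c2.png",a[:,:,::-1])
E
```

```text
side orange
[ 27.  376.5] [  1.  376.5] [ 53.  376.5] 11.0 380.5
[618.5 406.1] [608.4 358.1] [628.7 454.2] 30.6 1367.5
[107.4 316.8] [ 84.6 314.2] [130.2 319.3] 11.2 308.0
[271.7 265.2] [209.1 330.2] [334.3 200.2] 10.4 1625.5
[465.5 181.5] [444. 203.] [487. 160.] 11.3 570.5
[425.5 162.5] [404.  183.1] [447.1 141.9] 10.9 525.0
[279.5 146.5] [256.9 157.8] [302.1 135.2] 26.4 827.0
[388.1 145.1] [365.7 164.9] [410.6 125.3] 10.2 450.5
[603.3  43.6] [566.   33.1] [640.7  54.1] 16.6 779.0
side yellow
[270.5 462. ] [250.1 448.4] [290.9 475.6] 6.1 82.5
[208.9 418.5] [175.  394.6] [242.8 442.5] 6.2 194.0
[ 64.8 380. ] [ 63.  398.4] [ 66.7 361.7] 10.2 245.5
[321.1 278.3] [313.1 273.9] [329.2 282.7] 2.0 21.0
[256.3 244.8] [245. 256.] [267.5 233.5] 25.5 529.0
[433. 233.] [431. 235.] [435. 231.] 4.2 18.0
[410.1 220.3] [401.1 215.8] [419.1 224.8] 6.7 109.0
[392.6 211.3] [387.6 208.8] [397.6 213.8] 6.3 51.0
[466.7 226.2] [454.9 248.2] [478.5 204.1] 41.3 689.0
[372.2 200.6] [364.6 196.8] [379.8 204.4] 6.3 80.5
[355.5 191.8] [349.5 188.4] [361.4 195.2] 6.7 67.0
[427.7 193.1] [413.9 186.2] [441.5 200. 
[... 1523 characters left out ...]
429.3 254.9] [434.5 218.8] 8.2 99.0
[495.1 206. ] [494.1 213.3] [496.2 198.7] 5.4 42.0
[468.4 205.2] [454.1 201.6] [482.8 208.8] 18.7 115.0
[439.8 202.2] [437.9 211.2] [441.7 193.2] 2.9 28.5
[138.8 122.1] [123.3 135.4] [154.2 108.9] 7.9 192.0
board top corners@.012
 [[0.43486538 0.36014917 0.012     ]
 [0.41340782 0.04681331 0.012     ]
 [0.65233018 0.02866294 0.012     ]
 [0.67221381 0.34692881 0.012     ]] 
 [[0.67177333 0.34734489 0.012     ]
 [0.43813165 0.36237486 0.012     ]
 [0.41100476 0.05359325 0.012     ]
 [0.62779557 0.0281288  0.012     ]]
hinge brackets [[6.57476983e-01 3.36034837e-01 2.84462894e-02 1.81767112e-05]
 [6.32787887e-01 4.47563533e-02 1.79521266e-02 1.34118825e-03]]
```

View pics/c1.png

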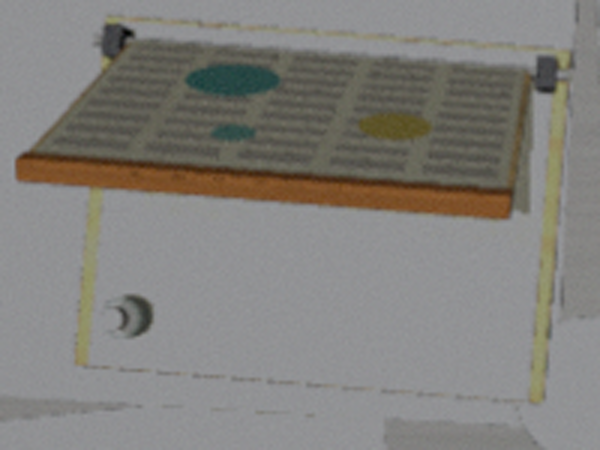

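View pics/c2.png

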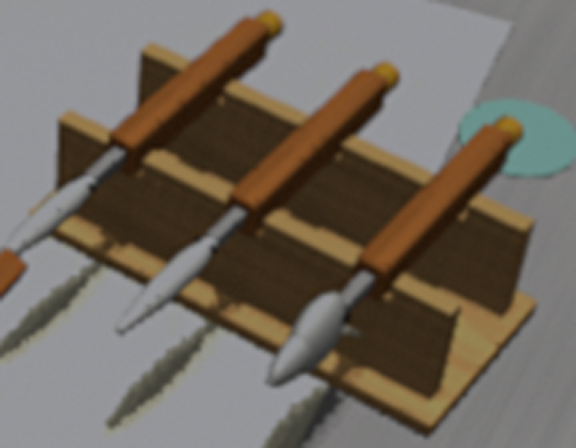

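The crops confirm the crank is the nearest holder (lowest in the top view), with its lure short, fat and billed. The board corners and hinge brackets agree on the hinge at about (0.643, 0.189). Next I triangulate the batten and handle.

```bash
python3 - <<'E'
from h import *
s=snapshot("side");t=snapshot("top")
O=np.array([.5432,.1956]);psi=-.0685;c,si=np.cos(psi),np.sin(psi)
S=lambda p:np.r_[np.array([[c,si],[-si,c]])@(p[:2]-O),p[2]]
B=tri(s,[(209.1,330.2),(271.7,265.2),(334.3,200.2)],t,[(145.8,235),(227.5,241.3),(309.2,247.7)])
for b in B: q=S(b[:3]);print("batten world",b.round(4),"station",q.round(4),"r",np.hypot(q[0]-.1,q[2]-.03),"ang",np.arctan2(q[2]-.03,.1-q[0]))
for nm,us,ut in(("crank",[(444,203),(465.5,181.5),(487,160),(488.8,158.9)],[(431.8,303.4),(470.7,310.1),(509.6,316.8),(514,316.5)]),
 ("mid",[(404,183.1),(425.5,162.5),(447.1,141.9)],[(438.2,259.9),(476.9,265.7),(515.6,271.5)])):
    print(nm,tri(s,us,t,ut).round(4))
# handle end/axis from the top view on plane at handle top .096
print(onz(t,[(431.8,303.4),(470.7,310.1),(509.6,316.8)],.09).round(4))
# rails' notch midpoint: rack base corners z=.012
print("rack corners",onz(t,[(415,330),(474,338)],.012).round(4))
print(proj(s,[.643,.189,.03]),proj(t,[.643,.189,.03]))
for z in(.215,.36): print(ik([.56,.19,z],[0,np.cos(psi/2),np.sin(psi/2),0]),ik([.63,.19,z],[0,np.cos(psi/2),np.sin(psi/2),0]))
E
```

```text
batten world [0.5616 0.333  0.2329 0.001 ] station [0.009  0.1384 0.2329] r 0.22242798260620475 ang 1.1491531731963973
batten world [0.5538 0.2018 0.2225 0.0081] station [0.0102 0.0069 0.2225] r 0.21241025766974264 ang 1.1341958371451353
batten world [0.5387 0.0653 0.2354 0.0007] station [ 0.0044 -0.1303  0.2354] r 0.22659341912800113 ang 1.135183256463141
crank [[ 4.379e-01 -1.592e-01  9.000e-02  3.000e-03]
 [ 4.246e-01 -2.325e-01  8.980e-02  3.200e-03]
 [ 4.104e-01 -3.053e-01  9.390e-02  9.000e-04]
 [ 4.099e-01 -3.155e-01  8.950e-02  1.000e-04]]
mid [[ 0.5202 -0.1718  0.0913  0.005 ]
 [ 0.5086 -0.2448  0.0916  0.005 ]
 [ 0.4957 -0.3174  0.0962  0.0021]]
[[ 0.4365 -0.1598  0.09  ]
 [ 0.4231 -0.233   0.09  ]
 [ 0.4096 -0.3069  0.09  ]]
rack corners [[ 0.3776 -0.1404  0.012 ]
 [ 0.3601 -0.2599  0.012 ]]
[[240.57551102 316.70543669]] [[250.21648999 199.23274144]]
[-0.19512519  0.53766656 -0.27018649  1.60109252  0.16064761  1.0247124
 -2.15192146] [-0.20434167  0.63957611 -0.21943229  1.3980115   0.14486532  1.11973119
 -2.08421679]
[-0.04680187  0.46608949 -0.53210561  1.34603232  0.23384421  1.39141634
 -2.21276285] [-0.09884449  0.58155712 -0.45378002  1.13286525  0.24427108  1.47787729
 -2.14825926]
```

Measurements agree with the text: screen angle about 1.14, radius about 0.225, handle 149 mm long with its top near 0.095. Crank origin is about (0.4272, -0.2132) with heading 1.387. Now I push the screen up with the fingers closed.

```bash
cat >> h.py <<'E'
O=np.array([.5432,.1956]);psi=-.0685
def W(x,y,z): c,s=np.cos(psi),np.sin(psi);return np.r_[O+[c*x-s*y,s*x+c*y],z]
def S(p): c,s=np.cos(psi),np.sin(psi);return np.r_[np.array([[c,s],[-s,c]])@(np.array(p[:2])-O),p[2]]
def down(y): return np.array([0,np.cos(y/2),np.sin(y/2),0])
E
python3 - <<'E'
from h import *
gripper_to(0.0,20)
q=down(psi)
move_pose(W(-.07,0,.34),q); line_to(W(-.07,0,.215),max_speed=.2)
f0=sense()["ft_force"]
line_to(W(.07,0,.215),max_speed=.06)
st=sense();print(S(st["ee_pos"]),st["ft_force"]-f0,st["clock"])
line_to(W(.0835,0,.215),max_speed=.04)
st=sense();print(S(st["ee_pos"]),st["ft_force"]-f0,st["clock"])
s=snapshot("side");t=snapshot("top")
cv2.imwrite("pics/p1.png",np.hstack([cv2.resize(s["img"][150:420,140:400],None,fx=1.5,fy=1.5),cv2.resize(t["img"][130:400,120:380],None,fx=1.5,fy=1.5)])[:,:,::-1])
E
```

```text
[ 7.00443953e-02 -2.08166436e-04  2.14945986e-01] [-2.02649635 -0.01585809  1.0226119 ] 8.1083
[ 0.08488907 -0.00024992  0.21471207] [ 0.45002391 -0.1798601   0.21538636] 8.6
```

View pics/p1.png

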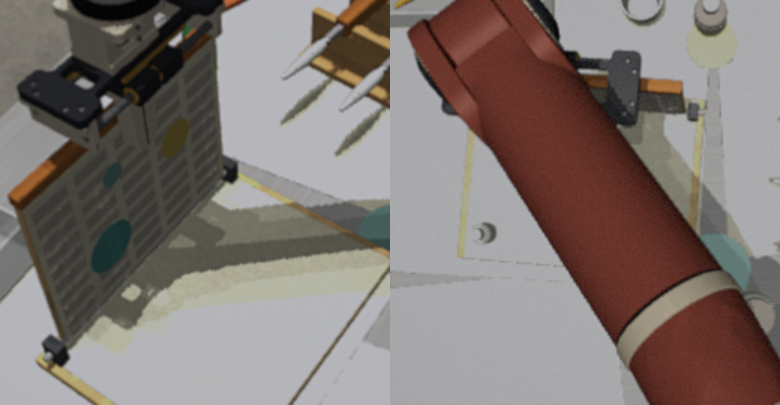

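The picture shows the screen close to upright with the gripper at its top edge. I back off and measure the angle.

```bash
python3 - <<'E'
from h import *
line_to(W(.03,0,.215),max_speed=.2); line_to(W(-.02,0,.33),max_speed=.25)
move_pose([.4273,-.2132,.30],down(1.387)) if ik([.4273,-.2132,.30],down(1.387)) is not None else print("no ik")
gripper_to(.05)
st=sense();print(st["ee_pos"],st["qpos"].round(2),st["clock"])
s=snapshot("side");t=snapshot("top")
for n,v in(("s",s),("t",t)):
    for c in comps(v,(3,130,60),(16,255,255),200): print(n,*[np.round(x,1) for x in c[:5]])
for a in(1.52,1.571,1.62):
    P=[W(.1-.223*np.cos(a),y,.03+.223*np.sin(a)) for y in(.135,-.135)]
    print(a,proj(s,P).round(1).tolist(),proj(t,P).round(1).tolist())
cv2.imwrite("pics/p2.png",np.hstack([cv2.resize(s["img"][150:420,140:400],None,fx=1.5,fy=1.5),cv2.resize(t["img"][130:400,120:380],None,fx=1.5,fy=1.5)])[:,:,::-1])
E
```

```text
[ 0.42730528 -0.2132301   0.30001013] [ 1.09  0.39 -0.95  1.75  0.34  1.17 -0.14] 12.5833
s [ 27.  376.5] [  1.  376.5] [ 53.  376.5] 11.0 381.5
s [618.2 407.5] [607.6 359.8] [628.8 455.3] 29.6 1391.5
s [107.4 316.7] [ 84.6 314.2] [130.2 319.2] 11.0 306.5
s [473.9 171.4] [457.6 178.3] [490.1 164.5] 15.4 214.5
s [424.4 161.4] [402.8 181.9] [446.1 140.9] 14.3 437.0
s [216.9 202.2] [138.2 272.2] [295.6 132.1] 37.4 2160.0
s [388.4 144.9] [366.1 164.4] [410.7 125.4] 10.4 462.0
s [603.9  43.9] [566.6  33.3] [641.1  54.5] 16.6 793.0
t [607.5 398.5] [607.5 479. ] [607.5 318. ] 63.0 7478.0
t [464.7 308.3] [431.8 303.1] [497.6 313.5] 14.5 586.0
t [471.3 265.2] [438.1 258.7] [504.5 271.6] 12.8 644.5
t [482.9 221.7] [444.2 216.3] [521.6 227. ] 13.2 737.5
t [230.  181.9] [146.8 175.6] [313.3 188.1] 8.6 1219.5
t [454.7 101.3] [427.5  90.9] [481.9 111.8] 40.9 1572.0
1.52 [[159.6, 289.2], [288.1, 168.3]] [[147.5, 184.8], [315.0, 194.4]]
1.571 [[152.9, 285.1], [281.9, 165.5]] [[148.0, 177.8], [315.4, 187.3]]
1.62 [[146.6, 281.4], [276.0, 163.0]] [[148.6, 171.1], [315.9, 180.5]]
```

View pics/p2.png

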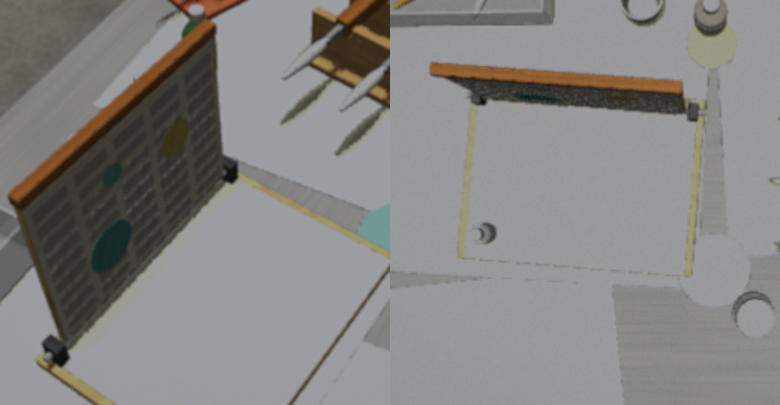

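The screen stands upright. The batten centre in the top view is (230,182) against (231.7,182.5) predicted at 90°, so the angle is about 1.573 rad. Next I grasp the crank.

```bash
python3 - <<'E'
from h import *
P=np.array([.4273,-.2132])
f0=sense()["ft_force"]
print("stop",line_to([*P,.10],max_speed=.2,max_force=8), "stop",line_to([*P,.064],max_speed=.08,max_force=8))
gripper_to(0,30); st=sense(); print(st["finger_gap"],st["ee_pos"],st["ft_force"]-f0,st["ft_torque"],st["clock"])
if .015<st["finger_gap"]<.025:
    line_to([*P,.20],max_speed=.12); st=sense(); print(st["finger_gap"],st["ee_pos"],st["ft_force"]-f0,st["clock"])
s=snapshot("side");t=snapshot("top")
cv2.imwrite("pics/p3.png",np.hstack([cv2.resize(s["img"][60:260,330:530],None,fx=2,fy=2),cv2.resize(t["img"][190:390,350:550],None,fx=2,fy=2)])[:,:,::-1])
E
```

```text
stop False stop False
0.019830855468284246 [ 0.4273251  -0.21325009  0.06415615] [ 0.88234936 -0.35832202  1.63155579] [-0.02459329  0.00489084  0.04759152] 15.025
0.01999451555894395 [ 0.42671888 -0.21309157  0.19930819] [0.22511003 0.25601097 0.02934624] 16.3083
```

View pics/p3.png

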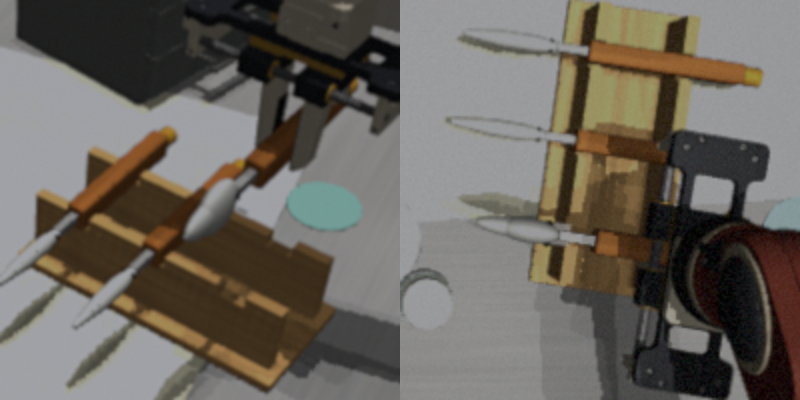

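The crank is held, gap 20.0 mm, and clear of the rack; the other two holders are undisturbed. Next I carry it in front of the screen, first at a safer stand-off.

```bash
python3 - <<'E'
from h import *
q=down(psi+np.pi/2)
P=sense()["ee_pos"]
line_to([P[0],P[1],.24],max_speed=.15)
line_to(W(-.05,-.115,.24),q,max_speed=.12)
line_to(W(-.05,-.115,.126),max_speed=.08)
f0=sense()["ft_force"]
print(line_to(W(-.014,-.115,.126),max_speed=.04,max_force=4))
dwell(.5)
st=sense();print(S(st["ee_pos"]),st["eef_rot"].round(4),q.round(4),st["finger_gap"],st["ft_force"]-f0,st["clock"])
s=snapshot("side");t=snapshot("top")
L=[W(-.014,0,.145)];print("lure pred",proj(s,L),proj(t,L))
a=cv2.resize(s["img"][100:420,130:450],None,fx=1.25,fy=1.25);b=cv2.resize(t["img"][110:430,110:430],None,fx=1.25,fy=1.25)
cv2.imwrite("pics/p4.png",np.hstack([a,b])[:,:,::-1])
E
```

```text
False
[-0.01400964 -0.11501785  0.12602785] [0.     0.7309 0.6825 0.    ] [0.     0.7309 0.6825 0.    ] 0.01976329491862284 [ 0.08496452 -0.92955485 -0.21810351] 22.625
lure pred [[295.06191296 305.1450009 ]] [[237.12606155 254.93838517]]
```

View pics/p4.png

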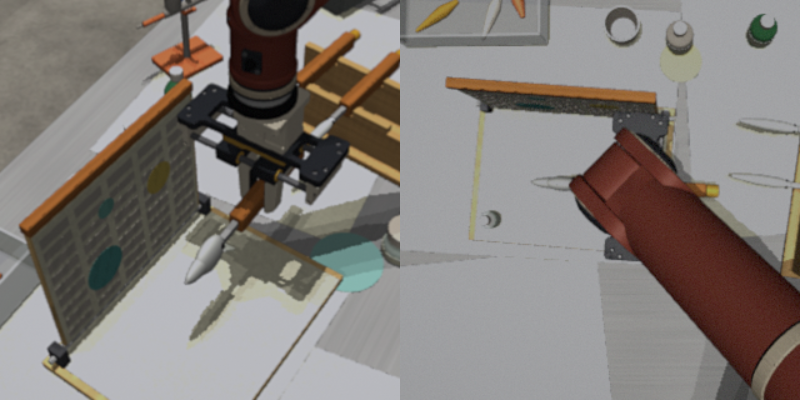

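The lure is where predicted (top tip at about (216,256), side centre about (296,306)). It is level and faces the screen's middle. The gripper body clears the batten by about 13 mm. I trim it 4 mm closer, check and hand in.

```bash
python3 - <<'E'
from h import *
f0=sense()["ft_force"]
print(line_to(W(-.010,-.115,.126),max_speed=.02,max_force=3)); dwell(.7)
st=sense();print(S(st["ee_pos"]).round(4),st["finger_gap"],(st["ft_force"]-f0).round(2),abs(st["qd"]).max(),st["clock"])
t=snapshot("top")
print([[np.round(x,1) for x in c[:3]] for c in comps(t,(3,130,60),(16,255,255),300) if abs(c[0][0]-230)<30])
hand_in()
E
```

```text
False
[-0.01  -0.115  0.126] 0.019643181555106148 [ 0.22  0.88 -1.32] 0.0016182641710030903 23.775
[[array([230. , 181.9]), array([146.8, 175.6], dtype=float32), array([313.3, 188.2], dtype=float32)]]
the job is handed in; nothing more can be done
```

I folded the screen upright and let go of it. I then lifted the deep-bellied lure's holder level out of the rack and held it in front of the screen. The job was handed in at 23.8 s while still holding it there.

- **Screen:** it measured about 1.573 rad, and the calibration is good to about 0.01 rad. The batten's top-view pixels were the same after the last move as just after I let go.
- **Lure position:** it is opposite the screen's middle, lengthways along the screen. By the arm's pose it is 0.145 m above the table, about halfway up, and 110 mm from the screen's mid-plane. That leaves a gap of roughly 97 mm. The pictures taken 4 mm earlier matched the predicted lure position in both views.
- **Grip:** the fingers read 19.6 mm on the 20 mm handle, and the arm was still. The last force readings differed by up to 1.3 N, and earlier readings scattered by 1–2 N.
- **Clearance:** the gripper's body is about 9 mm from the batten. This is an estimate from the last picture, which showed about 13 mm, minus the final 4 mm move. I viewed no picture after that move.
- **Other items:** both other lures looked undisturbed, and the small bottle, larger bottles and cup looked in place. I checked the jar only by its position in the pictures. I did not measure any of them again.

None of the checks failed.

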